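Press the pressure gauge into its foam case

ROBOT

A 7-joint arm with a two-finger parallel gripper is mounted at the origin on the work surface. World frame = base frame: x ahead of the robot, y to its left, z up, the work surface at z = 0. Lengths are in mm, angles in rad, forces in N, time in s.
With the tool pointing down it reaches from about 400 to 925 mm from the base axis. Payload 4.1 kg.
Tool frame: the origin (TCP) lies at the very end of the fingers, on their centre line; the grasp point (between the pads) lies r.grip_depth behind it (r.grip_depth is the distance from the TCP to the grasp point, in mm); z points along the fingers, y is the line along which they close (so a half turn about z gives the same grasp; the last joint's range is limited). The gripper opens to 85 mm and grips with 20 to 120 N. Pads are 22 mm wide; open, the fingers measure 114 mm over their backs; the gripper's body (76 mm by 85 mm) begins 54 mm behind the grasp point. The pads swing forward as they close: fully open they stand 13 mm farther back than shut.
Start: joints at [-1.249, 0.398, 0.045, 1.537, -0.019, 1.207, -0.051], TCP at [265.503, 593.34, 231.347] pointing down, gripper open.
Joint ranges: [-2.82, 2.82], [-0.49, 2.23], [-1.37, 1.46], [0, 2.46], [-1.36, 4.5], [0.23, 2], [-2.94, 2.94]. Speed limits (rad/s): [2.57, 2.57, 3.14, 3.14, 3.14, 3.14, 3.14].

INTERFACE

Orientations are given as a 3x3 rotation matrix whose columns are the frame's x, y, z axes.
In Python, from workcell import r, imaging gives the robot as it stands.
- The arm moves only by the tool apply_moves, never from a script. Its argument "series" is a list that holds one entry, the list of rows, each a list of 5 numbers: the shift along the tool's x, y, z in mm, then the turn about the tool's z in rad, then the finger opening in mm, from 0 to 85.4. A call has 1 to 5 rows; each row shifts and turns the commanded pose from where the row before left it, along the tool's axes as they then stand; what a row does not reach is not made up. A row lasts 1/12 s, in which the tool goes at most 41.7 mm and 7.16 degrees, less where a joint would pass 70% of its speed; a pose out of reach is approached as far as the arm can. A call is refused whole if a number of a shift passes 41.7 or a number of a turn 0.125, either way. A call with a gripper value outside its range is refused whole. The fingers move at their own pace and stop on an object; "grip_force" is the grip in N (left out, the last holds). Time passes only in rows, so rows that do not move let the fingers close. It gives the time, the measured TCP pose, the force and the opening at its end, in the units of the state.
- r.sense(): the state, without advancing time (a new reading comes with each control period).
- imaging.read_camera(name): name is "scene" or "side" or "wrist"; returns a dict with "frame" (480x640x3 uint8, red, green, blue), "fovy" (degrees; the focal length in pixels is half the picture's height over the tangent of half this angle, whatever the lens; pixels are square), "cx", "cy" (the principal point, pixels), "eye" and "attitude" of the camera in the world; the wrist camera has in their place "T_tool_cam" (4x4, takes a point from camera to tool coordinates, whose origin is the TCP and whose axes are the flange's). Camera axes: x right, y down, z forward; pixel columns grow to the right and rows downward; lengths in mm; the calibration is good to about 2 mm. A picture is of the moment at which its call begins: read the wrist's pose just before it. There is no depth.
- r.close_job(): hands the job in, once; it reports no verdict.
The state is a dict: "t": time; "joints": joint angles; "dq": joint speeds; "joint_efforts": joint torques, N m; "position": TCP position; "tool_rot": TCP orientation; "contact_force": force on the tool from outside, world axes, zero at the start; "wrist_torque": the same for the moment, N m; "opening": opening from 0.0 (shut) to 1.0 (fully open).
Only numpy, scipy, OpenCV 4.12 (cv2) and the standard library are available. Lean on these libraries where they do the work, as an engineer would, in place of code of your own. Each camera call takes 0.05 s, during which the arm holds its last target. There are 200 camera calls.

TASK

Of the three pressure gauges lying on the bench, pick the middle-sized one and press it into the empty gauge-shaped cutout in the foam of the open case: dial up, stem in its slot, pushed fully home on the floor of the cutout by the gripper. Let go of it and leave the other two gauges where they are.

Things in the scene. Friction and masses are not known exactly. Their poses are not given: they have to be found in the camera images.
- gauge_60: Middle gauge: dark steel disc 60 mm wide, 38 mm tall, 0.10-0.21 kg, on its back, white dial up; lowest 6 mm taper to 54 mm. Brass stem (13 mm thick, axis 15 mm above the underside) points along its -x, tip 54 mm from the centre. Origin: centre of underside, z up. Grip across its y by the upper rim (over 20 mm up, to clear the foam later). The dial bears a 25 N push.
- pocket (a point): Centre of the empty cutout's floor, 22 mm above the bench; z up, stem slot along -x. Foam 18 mm deep: a seated gauge stands out 20 mm. Round part 70 mm at the mouth, narrowing to 56; walls springy. A gauge set in stops 6-9 mm high, then needs 3-20 N push. Slot 34 mm wide, firm, ends 67 mm out. Black case 180x280 mm, 43 tall, fixed, lid flat open at +x; its other cutout (+y) holds a brass valve.
- gauge_42: The small gauge, 42 mm in diameter, 30 mm tall, otherwise alike; stem tip 45 mm from the centre along -x. Origin: centre of the underside. Not to be moved.
- gauge_84: The large gauge, 84 mm in diameter, 42 mm tall, otherwise alike; stem tip 66 mm from the centre along -x. Origin: centre of the underside. Not to be moved.
There are look-alikes about, which are no part of the job. What is shaped like the gauge_60 but green is not meant.

How it is judged (in metres and radians):
On the way:
1. the gripper has pressed the middle-sized gauge home in its cutout (touching it there, underside within 4 mm of the cutout's floor and centre within 8 mm) (z of gauge_60 in the frame of pocket below 0.004 m and horizontal distance between gauge_60 and pocket below 0.008 m and contact force between any of the fingers, the arm and gauge_60 above 0.5 N), for 0.1 s.
At the end, for the whole second after the job is handed in: The middle-sized gauge rests released in the empty cutout, dial up (within 10 degrees of level), its underside within 4 mm of the cutout's floor, its centre within 8 mm of the cutout's and its stem along the slot within 17 degrees (horizontal distance between gauge_60 and pocket below 0.008 m and z of gauge_60 in the frame of pocket below 0.004 m and angle between gauge_60's own z axis and vertical below 0.17 rad and angle between the x axis of gauge_60 and the x axis of pocket, either way round below 0.3 rad and linear speed of gauge_60 below 0.02 m/s); the robot touches nothing.
It fails at once if the small gauge is moved more than 30 mm (distance of gauge_42 from where it was at the start of the episode above 0.03 m).
It fails at once if the large gauge is moved more than 30 mm (distance of gauge_84 from where it was at the start of the episode above 0.03 m).
It also fails if it takes over 43 s, if anything falls off the work surface, if the arm or the gripper's body presses on something with over 40 N, if the wrist force passes 120 N, or if a joint passes its speed limit or range.

## Working session

There is one attempt and no reset: what is moved stays moved. The work goes in short steps, Python scripts to look and compute and a tool call to move; the robot and the scene stay as the last step left them, time stands still between calls to the robot, and variables do not carry over. Pictures are saved under pics/ and viewed, on a budget of 10 in all, crops included, one or two more only if the job needs it, and the job is handed in when it is done.

Besides the shell and the picture viewer there is one more tool, called after "Call:" by a JSON object that holds its "fn" and its "kwargs". apply_moves: Moves the arm, as the interface text tells. Its arguments: {"type":"object","properties":{"series":{"type":"array","items":{"type":"array","items":{"type":"array","items":{"type":"number"}}}},"grip_force":{"type":"number"}},"required":["series"]}

```bash
mkdir -p pics; ls
cat > h.py <<'E'
import numpy as np, cv2
from workcell import r, imaging
def cam(name):
    s=r.sense(); c=imaging.read_camera(name)
    f=240/np.tan(np.radians(c["fovy"])/2)
    if name=="wrist":
        T=np.array(c["T_tool_cam"]); R=np.array(s["tool_rot"])
        c["eye"]=R@T[:3,3]+np.array(s["position"]); c["attitude"]=R@T[:3,:3]
    c["f"]=f; return c
def ray(c,u,v,z):
    d=np.array(c["attitude"])@np.array([(u-c["cx"])/c["f"],(v-c["cy"])/c["f"],1])
    e=np.array(c["eye"]); return e+d*(z-e[2])/d[2]
def proj(c,p):
    q=np.array(c["attitude"]).T@(np.array(p)-np.array(c["eye"])); return c["f"]*q[0]/q[2]+c["cx"],c["f"]*q[1]/q[2]+c["cy"]
def save(c,n): cv2.imwrite("pics/"+n+".png",c["frame"][:,:,::-1])
E
python3 - <<'E'
from h import *
s=r.sense();print(s["position"],np.round(s["tool_rot"],3),r.grip_depth,s["t"])
for n in("scene","side","wrist"):
    c=cam(n);save(c,n+"0");print(n,c["fovy"],c["cx"],c["cy"],c["eye"],np.round(c["attitude"],3).tolist(),[k for k in c])
a=cv2.imread("pics/scene0.png");b=cv2.imread("pics/side0.png")
E
```

```text
pics
[265.21484222 592.73376209 230.23131366] [[-0.913  0.408 -0.001]
 [ 0.408  0.913 -0.002]
 [-0.    -0.002 -1.   ]] 18.700000000000003 0.0
scene 48.56445902632299 316.7076173777996 244.27830272609185 [1129.13606291 -473.27535491  572.16862101] [[0.459, 0.488, -0.742], [0.888, -0.264, 0.376], [-0.012, -0.832, -0.554]] ['frame', 'fovy', 'cx', 'cy', 'eye', 'attitude', 'f']
side 44.61131008317155 317.66359644835 250.48192934351067 [-218.66116602 -753.13668503  980.50899152] [[0.694, -0.531, 0.487], [-0.72, -0.505, 0.475], [-0.006, -0.68, -0.733]] ['frame', 'fovy', 'cx', 'cy', 'eye', 'attitude', 'f']
wrist 70.6032773381645 323.3849215006122 236.6834372895705 [200.65893906 621.80450118 373.2124197 ] [[0.407, 0.878, 0.252], [0.913, -0.391, -0.115], [-0.002, 0.277, -0.961]] ['frame', 'fovy', 'cx', 'cy', 'T_tool_cam', 'eye', 'attitude', 'f']
```

View pics/scene0.png

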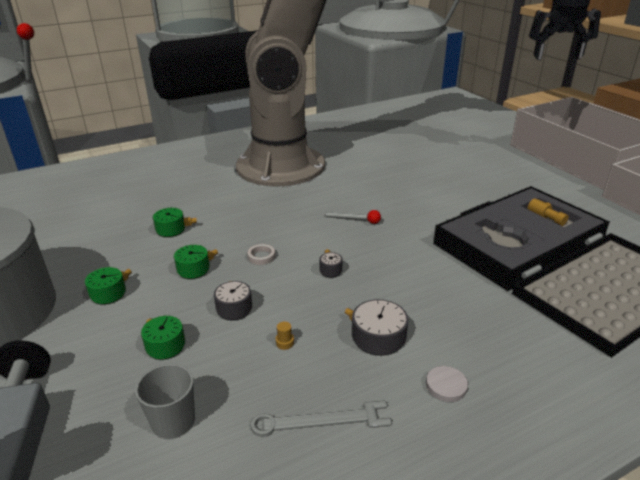

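View pics/side0.png

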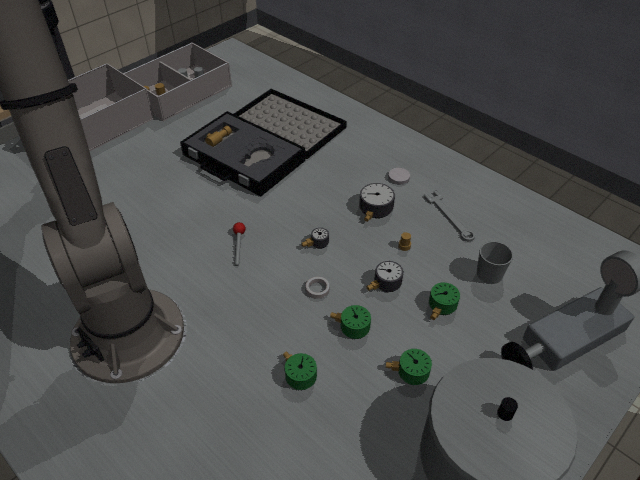

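Scene: the middle gauge is at (233,299), the large at (379,326), the small at (331,264), and the case's empty cutout at about (500,234). Side: the middle gauge is at (389,276), its stem at (374,287), the cutout at about (258,156).

Run:
```python
from h import *
for n,box,br in(("scene",(205,275,260,325),None),("side",(365,255,410,300),None)):
    c=cam(n);x0,y0,x1,y1=box;im=c["frame"][y0:y1,x0:x1].astype(int)
    w=((im.min(2)>165)).astype(np.uint8)
    hsv=cv2.cvtColor(c["frame"][y0:y1,x0:x1],cv2.COLOR_RGB2HSV)
    b=((hsv[...,1]>120)&(hsv[...,0]>10)&(hsv[...,0]<30)).astype(np.uint8)
    cs=max(cv2.findContours(w,0,1)[0],key=cv2.contourArea)
    h=cv2.convexHull(cs);e=cv2.fitEllipse(h);u,v=e[0][0]+x0,e[0][1]+y0
    print(n,e,u,v,"dial",ray(c,u,v,38),w.sum())
    ys,xs=np.nonzero(b)
    if len(xs): print("brass",xs.mean()+x0,ys.mean()+y0,len(xs),ray(c,xs.mean()+x0,ys.mean()+y0,18))
for n,u,v in(("scene",500,234),("side",259,157),("scene",435,238),("scene",531,190),("side",181,148),("side",261,185)):
    c=cam(n);print(n,u,v,ray(c,u,v,40))
c=cam("side");cv2.imwrite("pics/crop.png",cv2.resize(np.hstack([c["frame"][90:210,160:360,::-1],cam("scene")["frame"][170:290,425:625,::-1]]),None,fx=2,fy=2,interpolation=3))
```

```text
Traceback (most recent call last):
ValueError: max() iterable argument is empty
```

Run:
```python
from h import *
C={n:cam(n) for n in("scene","side")}
for n,box in(("scene",(205,275,260,325)),("side",(365,255,410,300))):
    c=C[n];x0,y0,x1,y1=box;f=c["frame"][y0:y1,x0:x1];g=f.min(2)
    t=(int(np.percentile(g,99))+int(np.median(g)))//2
    hsv=cv2.cvtColor(f,cv2.COLOR_RGB2HSV)
    w=(g>t).astype(np.uint8)
    b=((hsv[...,1]>110)&(hsv[...,0]>8)&(hsv[...,0]<32)).astype(np.uint8)
    cs=max(cv2.findContours(w,0,1)[0],key=cv2.contourArea)
    e=cv2.fitEllipse(cv2.convexHull(cs));u,v=e[0][0]+x0,e[0][1]+y0
    print(n,t,e,"dial",u,v,ray(c,u,v,38).round(1),w.sum())
    ys,xs=np.nonzero(b)
    if len(xs): print("brass",xs.mean()+x0,ys.mean()+y0,len(xs),ray(c,xs.mean()+x0,ys.mean()+y0,18).round(1))
for n,u,v in(("scene",500,234),("side",259,157),("scene",435,238),("scene",531,190),("side",181,148),("side",261,185)):
    print(n,u,v,ray(C[n],u,v,40).round())
cv2.imwrite("pics/crop.png",cv2.resize(np.hstack([C["side"]["frame"][90:210,160:360,::-1],C["scene"]["frame"][170:290,425:625,::-1]]),None,fx=2,fy=2,interpolation=3))
```

```text
scene 135 ((26.923566818237305, 16.468372344970703), (18.65561866760254, 30.60931968688965), 80.54145812988281) dial 231.9235668182373 291.4683723449707 [ 470.3 -293.2   38. ] 324
side 116 ((23.855077743530273, 15.504622459411621), (17.26165199279785, 23.475149154663086), 98.16417694091797) dial 388.8550777435303 270.5046224594116 [ 470.4 -292.    38. ] 253
brass 373.03846153846155 285.0128205128205 78 [ 430.1 -283.7   18. ]
scene 500 234 [547. 201.  40.]
side 259 157 [539. 195.  40.]
scene 435 238 [501.  87.  40.]
scene 531 190 [448. 380.  40.]
side 181 148 [424. 372.  40.]
side 261 185 [469. 109.  40.]
```

View pics/crop.png

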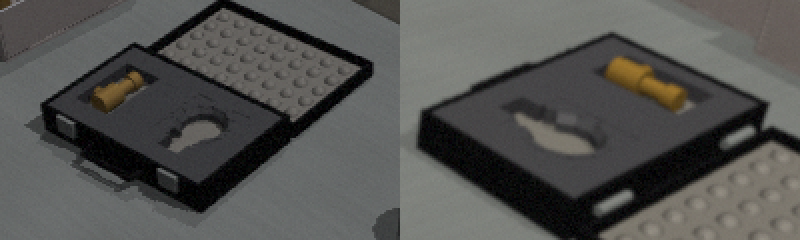

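The crop shows the empty cutout near (541,197), slot towards the robot, case turned about +10°. Going over it first for a wrist look on the way to the gauge.

Call:
{"fn": "apply_moves", "kwargs": {"series": [[[-35,-20,0,0,85],[-35,-20,0,0,85],[-35,-20,0,0,85],[-35,-20,0,0,85],[-35,-20,0,0,85]]]}}

```text
t: 0.72
position: [385.2, 428.9, 231.4]
tool_rot: [[-0.913, 0.408, 0.0], [0.408, 0.913, 0.0], [-0.0, 0.0, -1.0]]
contact_force: [0.7, -0.5, 0.4]
opening: 0.992
```

Call:
{"fn": "apply_moves", "kwargs": {"series": [[[-35,-20,0,0,85],[-35,-20,0,0,85],[-35,-20,0,0,85],[-35,-20,0,0,85],[-35,-20,0,0,85]]]}}

```text
t: 1.13
position: [504.1, 266.1, 231.6]
tool_rot: [[-0.913, 0.408, 0.0], [0.408, 0.913, 0.001], [-0.0, 0.001, -1.0]]
contact_force: [-0.0, 1.0, 0.4]
opening: 0.992
```

Call:
{"fn": "apply_moves", "kwargs": {"series": [[[-35,-20,0,0,85],[-35,-20,0,0,85],[0,0,0,0,85]]]}}

```text
t: 1.38
position: [556.0, 192.0, 231.8]
tool_rot: [[-0.907, 0.421, 0.004], [0.421, 0.907, -0.006], [-0.006, -0.003, -1.0]]
contact_force: [-0.1, -1.1, -0.2]
opening: 0.993
```

Run:
```python
from h import *
s=r.sense();c=cam("wrist");save(c,"w1");print(s["t"],s["position"],s["contact_force"],s["joints"])
np.save("w1.npy",np.array([c["eye"],*c["attitude"]]));print(proj(c,(541,197,40)))
```

```text
1.3833 [555.99971034 192.02956922 231.83528323] [-0.14828946 -1.14591697 -0.180005  ] [-0.63569163  0.29516311  0.28182321  1.69664373 -0.08071616  1.15996909
  0.80274539]
(np.float64(322.4982333037577), np.float64(195.4429619895461))
```

View pics/w1.png

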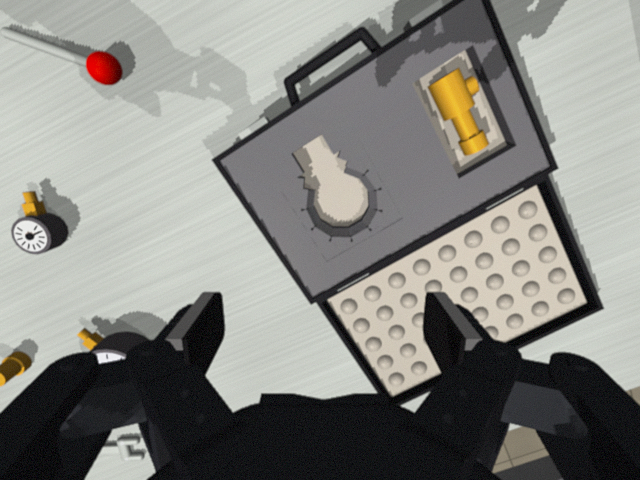

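The wrist view shows the cutout clearly: round part at (343,193), slot running to (312,145), case corners (216,159), (313,301), (555,168).

Run:
```python
from h import *
for k in range(2):
    s=r.sense();c=cam("wrist")
print(s["position"],np.abs(s["dq"]).max(),np.round(s["tool_rot"],3).tolist())
save(c,"w2");f=c["frame"]
hsv=cv2.cvtColor(f,cv2.COLOR_RGB2HSV)
m=((f.min(2)>150)).astype(np.uint8);m[:, :270]=0;m[:,400:]=0;m[:120]=0;m[245:]=0
n,l,st,ce=cv2.connectedComponentsWithStats(m);i=1+st[1:,4].argmax();m=(l==i)
print(st[i])
P=np.array([ray(c,u,v,22)[:2] for v,u in zip(*np.nonzero(m))])
print("area mm2",len(P)*(0.5)**2, P.mean(0))
# round part: inscribed circle in metric raster
g=np.zeros((200,200),np.uint8);o=P.mean(0).round()-50
q=cv2.convexHull
cs=max(cv2.findContours(m.astype(np.uint8),0,1)[0],key=cv2.contourArea)[:,0]
W=np.array([ray(c,u,v,22)[:2] for u,v in cs])
g=np.zeros((500,500),np.uint8);o=P.mean(0)-62.5
cv2.fillPoly(g,[((W-o)*4).round().astype(int)],1)
d=cv2.distanceTransform(g,2,5);mv=d.max();y,x=np.unravel_index(d.argmax(),d.shape);print("inscribed",mv/4,o+np.array([x,y])/4)
c0=o+np.array([x,y])/4
far=W[np.argsort(-np.linalg.norm(W-c0,axis=1))[:12]];print("tip",far.mean(0)-c0,np.linalg.norm(far-c0,axis=1).max())
# slot points & axis
rr=np.linalg.norm(P-c0,axis=1);S=P[rr>38];v=S.mean(0)-c0;print("slot yaw",np.degrees(np.arctan2(v[1],v[0])))
a=[ray(c,u,v,43)[:2] for u,v in((216,159),(313,301),(555,168))]
print(a,np.degrees(np.arctan2(*(a[1]-a[0])[::-1])),np.degrees(np.arctan2(*(a[2]-a[1])[::-1])),np.linalg.norm(a[1]-a[0]),np.linalg.norm(a[2]-a[1]))
# boundary in case frame
th=np.arctan2(*(a[1]-a[0])[::-1]);Rm=np.array([[np.cos(th),np.sin(th)],[-np.sin(th),np.cos(th)]])
B=(W-c0)@Rm.T
print(B[::4].round().astype(int).tolist())
big=cv2.resize(f[110:270,240:440,::-1],None,fx=3.5,fy=3.5,interpolation=2);cv2.imwrite("pics/w2c.png",big)
```

```text
[551.9121419  200.24721921 231.32801134] 0.06050515349172898 [[-0.911, 0.413, 0.0], [0.413, 0.911, -0.0], [-0.0, -0.0, -1.0]]
[ 297  144   64   85 2863]
area mm2 715.75 [538.26309342 212.89794534]
inscribed 23.173645 [555.26309342 214.89794534]
tip [-66.5000853   -5.08295669] 67.5326965954818
slot yaw -174.82130170510626
[array([461.86975006, 128.21828509]), array([635.38024448, 149.90091813]), array([603.43325113, 420.71277727])] 7.123007408712145 96.72794444432816 174.86002472516466 272.68970174162104
[[-66, 13], [-66, 8], [-67, 4], [-66, -1], [-67, -6], [-65, -9], [-62, -7], [-57, -7], [-53, -7], [-49, -9], [-47, -13], [-43, -11], [-40, -14], [-38, -17], [-37, -14], [-32, -13], [-28, -13], [-24, -16], [-21, -19], [-18, -21], [-14, -23], [-10, -25], [-5, -25], [-1, -26], [3, -25], [7, -22], [10, -21], [14, -19], [17, -16], [20, -13], [23, -9], [24, -5], [25, -1], [25, 4], [23, 9], [21, 13], [18, 17], [14, 19], [11, 21], [7, 23], [2, 23], [-3, 23], [-8, 22], [-12, 20], [-16, 17], [-19, 14], [-24, 13], [-27, 16], [-30, 18], [-32, 18], [-36, 16], [-40, 15], [-43, 17], [-45, 13], [-50, 13], [-54, 13], [-59, 12], [-64, 13]]
```

View pics/w2c.png

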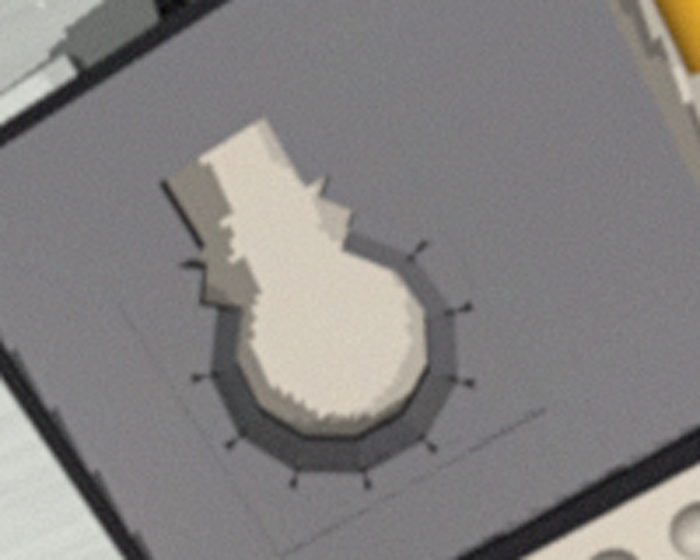

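The crop shows the mouth polygon with slit ends (e.g. (243,430), (298,468), (456,380)), the stem slot to the upper left, and a shadow that biases the floor mask. I'll fit the mouth circle from those points in a settled picture.

Run:
```python
from h import *
from scipy.optimize import least_squares
s=r.sense();c=cam("wrist");save(c,"w3")
print(s["position"],np.abs(s["dq"]).max(),s["t"])
a=cv2.imread("pics/w2.png");b=cv2.imread("pics/w3.png")
res=cv2.matchTemplate(b,a[110:270,240:440],5);_,mx,_,loc=cv2.minMaxLoc(res);dx,dy=loc[0]-240,loc[1]-110;print("shift",dx,dy,mx)
def fit(pts,z):
    W=np.array([ray(c,240+x/3.5+dx,110+y/3.5+dy,z)[:2] for x,y in pts])
    q=least_squares(lambda p:np.hypot(*(W-p[:2]).T)-p[2],[555,210,30]).x
    return q,(np.hypot(*(W-q[:2]).T)-q[2]).round(1)
print("mouth",*fit([(213,375),(243,430),(298,468),(367,468),(427,432),(456,380),(452,310),(413,258)],40))
print("floor",*fit([(238,350),(260,405),(305,437),(360,437),(410,400),(428,360)],22))
def W(x,y,z):return ray(c,240+x/3.5+dx,110+y/3.5+dy,z)[:2]
# slot end corners on floor / top
e1,e2=W(163,180,40),W(203,305,40);print("slot left edge yaw",np.degrees(np.arctan2(*(e2-e1)[::-1])),e1,e2)
e1,e2=W(265,118,40),W(352,210,40);print("slot right",e1,e2)
e1,e2=W(160,183,40),W(265,118,40);print("slot end",e1,e2,np.degrees(np.arctan2(*(e2-e1)[::-1])),np.linalg.norm(e2-e1))
A=[ray(c,u+dx,v+dy,43)[:2] for u,v in((216,159),(313,301),(555,168))]
```

```text
[550.86437653 202.52446371 231.1858681 ] 0.03654046709018823 1.5333
shift -2 2 0.9917541146278381
mouth [556.11311409 211.52288306  35.43306065] [ 0.4 -0.5  0.2 -0.1 -0.   0.2  0.1 -0.2]
floor [557.88161077 210.64055487  28.73912911] [ 0.1 -0.4  0.2  0.2 -0.3  0.1]
slot left edge yaw -7.689163409174277 [491.45802576 187.85522524] [527.38932762 183.00404252]
slot right [487.93316372 220.4097428 ] [520.26076954 232.19823737]
slot end [491.84951185 186.74425835] [487.93316372 220.4097428 ] 96.63546481467638 33.892515780272646
```

Pocket centre ≈ (556.8, 211.2), x axis at yaw 6.7°. Now to the gauge.

Call:
{"fn": "apply_moves", "kwargs": {"series": [[[-10,-37,0,0,85],[-10,-37,0,0,85],[-10,-37,0,0,85],[-10,-37,0,0,85],[-10,-37,0,0,85]]]}}

```text
t: 2.0
position: [520.1, 14.1, 231.4]
tool_rot: [[-0.915, 0.404, 0.0], [0.404, 0.915, 0.001], [0.0, 0.001, -1.0]]
contact_force: [0.4, -0.1, 0.0]
opening: 0.997
```

Call:
{"fn": "apply_moves", "kwargs": {"series": [[[-10,-37,0,0,85],[-10,-37,0,0,85],[-10,-37,0,0,85],[-10,-37,0,0,85],[-10,-37,0,0,85]]]}}

```text
t: 2.42
position: [491.0, -175.2, 231.5]
tool_rot: [[-0.915, 0.404, 0.001], [0.404, 0.915, 0.001], [-0.0, 0.001, -1.0]]
contact_force: [0.5, 1.0, 0.3]
opening: 0.995
```

Call:
{"fn": "apply_moves", "kwargs": {"series": [[[-10,-37,0,0,85],[-10,-37,0,0,85],[0,0,0,-0.1,85],[0,0,0,-0.1,85],[0,0,0,0,85]]]}}

```text
t: 2.83
position: [479.6, -250.3, 231.2]
tool_rot: [[-0.976, 0.216, 0.0], [0.216, 0.976, 0.001], [-0.0, 0.001, -1.0]]
contact_force: [0.6, -0.2, 0.6]
opening: 1.0
```

Call:
{"fn": "apply_moves", "kwargs": {"series": [[[0,0,0,0,85],[0,0,0,0,85],[0,0,0,0,85]]]}}

```text
t: 3.08
position: [479.5, -250.3, 231.2]
tool_rot: [[-0.976, 0.218, 0.0], [0.218, 0.976, 0.0], [0.0, 0.0, -1.0]]
contact_force: [1.2, -0.3, -0.1]
opening: 0.995
```

Run:
```python
from h import *
s=r.sense();c=cam("wrist");save(c,"w4");print(s["t"],s["position"],np.round(s["tool_rot"],3).tolist(),np.abs(s["dq"]).max(),s["joints"][6])
f=c["frame"];hsv=cv2.cvtColor(f,cv2.COLOR_RGB2HSV)
pu,pv=proj(c,(470,-292.5,38));print(pu,pv)
w=(f.min(2)>215).astype(np.uint8)
b=((hsv[...,1]>110)&(hsv[...,0]>8)&(hsv[...,0]<32)&(hsv[...,2]>60)).astype(np.uint8)
for nm,m,z in(("white",w,38),("brass",b,21)):
    n,l,st,ce=cv2.connectedComponentsWithStats(m)
    for i in range(1,n):
        if st[i,4]>150 and np.hypot(*(ce[i]-(pu,pv)))<120: print(nm,st[i],ce[i],ray(c,*ce[i],z))
```

```text
3.0833 [ 479.53009087 -250.34741726  231.23571533] [[-0.976, 0.218, 0.0], [0.218, 0.976, 0.0], [0.0, 0.0, -1.0]] 0.0075304992775439865 1.8740577329454682
280.6767645900093 211.78018474623076
brass [276 154  14  25 290] [282.32758621 166.68965517] [ 427.84038116 -281.95222135   21.        ]
brass [156 213  18  25 261] [164.16475096 224.85823755] [ 459.73511935 -421.07473165   21.        ]
brass [329 274  24  32 580] [340.98103448 289.58793103] [ 575.06492884 -251.18291534   21.        ]
```

View pics/w4.png

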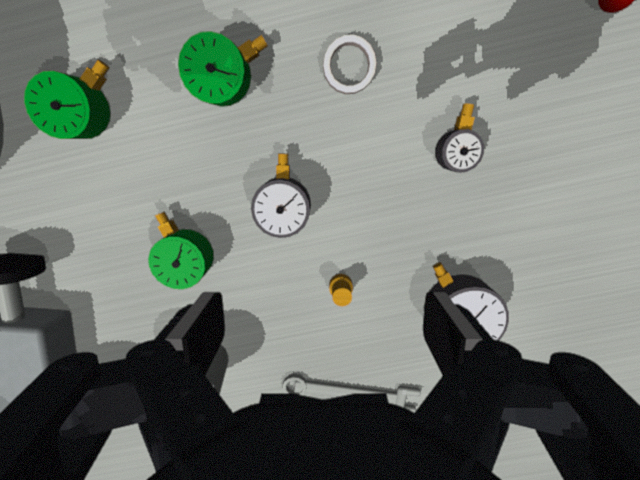

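The wrist view shows the middle gauge dial at (281,208) with its stem pointing up at (282,167); a green look-alike at (180,262) is close to where a finger would go, so I'll check clearance.

Run:
```python
from h import *
s=r.sense();c=cam("wrist");f=c["frame"]
def circ(u,v,z,h=45,rad=(24,36)):
    g=cv2.cvtColor(f[v-h:v+h,u-h:u+h],cv2.COLOR_RGB2GRAY);g=cv2.resize(g,None,fx=4,fy=4,interpolation=2)
    q=cv2.HoughCircles(g,cv2.HOUGH_GRADIENT,2,400,param1=120,param2=20,minRadius=rad[0]*4,maxRadius=rad[1]*4)[0][0]
    U,V=u-h+q[0]/4,v-h+q[1]/4;p=ray(c,U,V,z);e=ray(c,U+q[2]/4,V,z);print((U,V),q[2]/4,p,"R",np.linalg.norm(e-p));return p
G=circ(281,208,38);N=circ(180,262,38)
b=np.array([427.8,-282.])
print("stem yaw",np.degrees(np.arctan2(*(b-G[:2])[::-1])))
R=np.array(s["tool_rot"]);print("green rel tool",R.T@(N-G),np.linalg.norm(N-G),"move",R.T@(G-np.array(s["position"])))
```

```text
(np.float32(280.25), np.float32(209.25)) 25.6 [ 467.26216036 -292.55106955   38.        ] R 25.817904551473944
(np.float32(172.75), np.float32(269.25)) 32.85 [ 505.21041919 -420.2353106    38.        ] R 34.87112377505195
stem yaw 165.030869562232
green rel tool [-6.48917969e+01 -1.16328798e+02 -3.63884281e-02] 133.2041131503464 move [  2.70294647 -43.64475451 193.25359373]
```

Clearance is fine (1 mm/px; the green one is 130 mm away). Descend and grasp.

Call:
{"fn": "apply_moves", "kwargs": {"series": [[[1.5,-22,10,0,85],[1.5,-22,25,0,85],[0,0,40,0,85],[0,0,40,0,85],[0,0,0,0,85]]]}}

```text
t: 3.6
position: [461.5, -290.5, 109.5]
tool_rot: [[-0.976, 0.22, -0.013], [0.22, 0.976, 0.006], [0.014, 0.003, -1.0]]
contact_force: [-1.6, 1.9, -0.4]
opening: 0.995
```

Call:
{"fn": "apply_moves", "kwargs": {"series": [[[0,0,30,0,85],[0,0,25,0,85],[0,0,20,0,85],[0,0,13,0,85],[0,0,5,0,85]]]}}

```text
t: 4.02
position: [466.7, -293.0, 23.0]
tool_rot: [[-0.976, 0.218, -0.001], [0.218, 0.976, 0.001], [0.001, 0.001, -1.0]]
contact_force: [0.1, 0.4, -0.1]
opening: 0.998
```

Call:
{"fn": "apply_moves", "kwargs": {"series": [[[0,0,5,0,85],[0,0,0,0,85],[0,0,0,0,85],[0,0,0,0,85]]]}}

```text
t: 4.35
position: [467.5, -294.3, 19.5]
tool_rot: [[-0.976, 0.219, 0.002], [0.219, 0.976, -0.001], [-0.002, -0.0, -1.0]]
contact_force: [-0.4, -0.4, -0.0]
opening: 0.995
```

Call:
{"fn": "apply_moves", "kwargs": {"series": [[[0,1.5,2.5,0,85],[0,0,0,0,58],[0,0,0,0,50],[0,0,0,0,50],[0,0,0,0,50]]], "grip_force": 60}}

```text
t: 4.77
position: [467.0, -292.4, 16.6]
tool_rot: [[-0.976, 0.219, 0.0], [0.219, 0.976, 0.001], [-0.0, 0.001, -1.0]]
contact_force: [-2.7, 1.3, 5.8]
opening: 0.679
```

Call:
{"fn": "apply_moves", "kwargs": {"series": [[[0,0,0,0,50],[0,0,0,0,50],[0,0,0,0,50],[0,0,0,0,50],[0,0,0,0,50]]]}}

```text
t: 5.18
position: [467.0, -292.4, 16.6]
tool_rot: [[-0.976, 0.219, 0.0], [0.219, 0.976, 0.001], [-0.0, 0.001, -1.0]]
contact_force: [-0.9, 1.2, 6.5]
opening: 0.679
```

Call:
{"fn": "apply_moves", "kwargs": {"series": [[[0,0,-10,0,50],[0,0,-30,0,50],[0,0,-40,0,50],[0,0,-40,0,50],[0,0,-40,0,50]]]}}

```text
t: 5.6
position: [465.9, -292.2, 177.5]
tool_rot: [[-0.976, 0.22, -0.001], [0.22, 0.976, 0.0], [0.001, -0.0, -1.0]]
contact_force: [0.9, -0.1, -1.7]
opening: 0.676
```

Run:
```python
from h import *
s=r.sense();c=cam("wrist");save(c,"w5");print(s["t"],s["position"],s["opening"],s["contact_force"])
```

```text
5.6 [ 465.89308718 -292.23627231  177.53692938] 0.6764658089439911 [ 0.90289091 -0.11715493 -1.65335569]
```

View pics/w5.png

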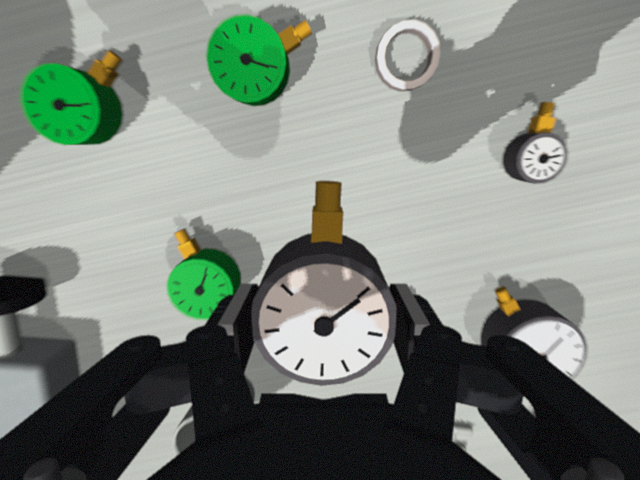

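Gauge is held level, dial centre (324,319), stem straight ahead at (327,205). Carry it to the pocket.

Call:
{"fn": "apply_moves", "kwargs": {"series": [[[1,20,0,0,50],[1.7,39,0,0,50],[1.7,39,0,0,50],[1.7,39,0,0,50],[1.7,39,0,0,50]]]}}

```text
t: 6.07
position: [497.3, -117.4, 176.0]
tool_rot: [[-0.976, 0.22, 0.0], [0.22, 0.976, 0.0], [-0.0, 0.0, -1.0]]
contact_force: [0.6, -0.3, -2.4]
opening: 0.675
```

Call:
{"fn": "apply_moves", "kwargs": {"series": [[[1.7,39,0,0,50],[1.7,39,0,0,50],[1.7,39,0,0,50],[1.7,39,0,0,50],[1.7,39,0,0,50]]]}}

```text
t: 6.48
position: [531.8, 74.9, 176.0]
tool_rot: [[-0.976, 0.219, 0.0], [0.219, 0.976, 0.0], [-0.0, 0.0, -1.0]]
contact_force: [0.8, -0.6, -1.5]
opening: 0.675
```

Call:
{"fn": "apply_moves", "kwargs": {"series": [[[1.7,39,0,0,50],[1.7,39,0,0,50],[1.7,39,0,0,50],[0.5,23,0,0,50],[0,0,0,0,50]]]}}

```text
t: 6.9
position: [556.7, 219.4, 175.4]
tool_rot: [[-0.978, 0.21, 0.0], [0.21, 0.978, 0.004], [0.001, 0.004, -1.0]]
contact_force: [-0.5, 0.1, -1.6]
opening: 0.671
```

Call:
{"fn": "apply_moves", "kwargs": {"series": [[[0,0,0,-0.112,50],[0,0,0,-0.112,50],[0,0,0,-0.112,50],[0,0,0,0,50],[0,0,0,0,50]]]}}

```text
t: 7.32
position: [557.2, 210.2, 175.7]
tool_rot: [[-0.994, -0.111, -0.0], [-0.111, 0.994, -0.0], [0.0, -0.0, -1.0]]
contact_force: [-0.1, -0.2, -1.9]
opening: 0.672
```

Run:
```python
from h import *
s=r.sense();c=cam("wrist");save(c,"w6");R=np.array(s["tool_rot"]);p=np.array(s["position"])
print(s["t"],p,R.round(3).tolist(),s["opening"],np.abs(s["dq"]).max())
print("pocket in tool",R.T@(np.array([556.8,211.2,22])-p), "tool x yaw",np.degrees(np.arctan2(R[1,0],R[0,0])))
z=p[2]+21.4
print("dial ctr tool",R.T@(ray(c,324,319,z)-p))
f=c["frame"].copy()
o=[proj(c,p+R@np.array([30*np.cos(t),30*np.sin(t),-21.4])) for t in np.linspace(0,6.283,60)]
cv2.polylines(f,[np.array(o).round().astype(np.int32)],True,(255,0,0),1)
# pocket mouth and slot overlay
a=np.radians(6.7);C=np.array([556.8,211.2])
o=[proj(c,(*(C+35*np.array([np.cos(t),np.sin(t)])),40)) for t in np.linspace(0,6.283,60)]
cv2.polylines(f,[np.array(o).round().astype(np.int32)],True,(255,0,0),1)
E2=np.array([[np.cos(a),-np.sin(a)],[np.sin(a),np.cos(a)]])
o=[proj(c,(*(C+E2@np.array(q)),40)) for q in((-30,17),(-67,17),(-67,-17),(-30,-17))]
cv2.polylines(f,[np.array(o).round().astype(np.int32)],False,(255,0,0),1)
cv2.imwrite("pics/w6.png",f[:,:,::-1])
```

```text
7.3167 [557.1649012  210.15366336 175.73252425] [[-0.994, -0.111, -0.0], [-0.111, 0.994, -0.0], [0.0, -0.0, -1.0]] 0.6719282136377815 0.008426958659224212
pocket in tool [  0.18747005   1.1206145  153.73231951] tool x yaw -173.61433569549902
dial ctr tool [  1.51179659   0.35637421 -21.39951728]
```

View pics/w6.png

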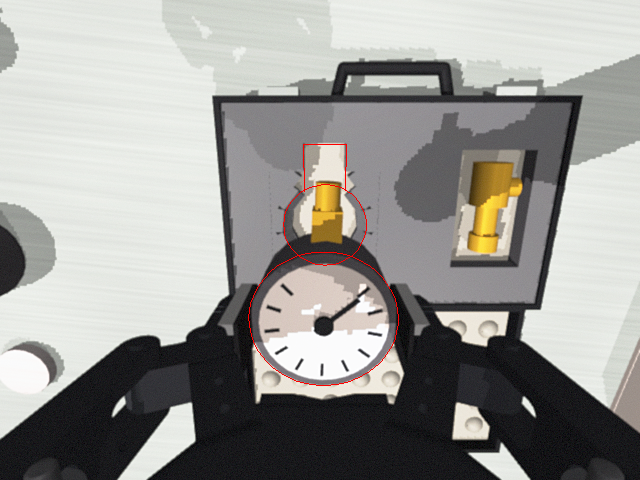

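The overlay matches: the slot, mouth and held gauge coincide with predictions (slot end at (325,144), dial (324,319)). Descend.

Call:
{"fn": "apply_moves", "kwargs": {"series": [[[-0.5,0.8,20,0,50],[0,0,35,0,50],[0,0,30,0,50],[0,0,20,0,50],[0,0,10,0,50]]]}}

```text
t: 7.78
position: [555.5, 210.8, 57.7]
tool_rot: [[-0.994, -0.113, -0.005], [-0.113, 0.994, -0.003], [0.005, -0.002, -1.0]]
contact_force: [-0.4, -0.0, -2.5]
opening: 0.676
```

Call:
{"fn": "apply_moves", "kwargs": {"series": [[[0,0,5,0,50],[0,0,5,0,50],[0,0,2,0,50],[0,0,0,0,50]]]}}

```text
t: 8.12
position: [558.4, 212.0, 49.7]
tool_rot: [[-0.993, -0.115, 0.001], [-0.115, 0.993, 0.001], [-0.001, 0.0, -1.0]]
contact_force: [-0.7, 0.2, -1.2]
opening: 0.68
```

Call:
{"fn": "apply_moves", "kwargs": {"series": [[[0,0,1.5,0,50],[0,0,1.5,0,50],[0,0,1.5,0,50],[0,0,0,0,50]]]}}

```text
t: 8.45
position: [558.2, 211.9, 45.6]
tool_rot: [[-0.993, -0.115, 0.001], [-0.115, 0.993, 0.001], [-0.001, 0.001, -1.0]]
contact_force: [-2.9, -0.9, 3.2]
opening: 0.674
```

Call:
{"fn": "apply_moves", "kwargs": {"series": [[[0,0,1.5,0,50],[0,0,1.5,0,50],[0,0,0,0,50]]]}}

```text
t: 8.7
position: [557.7, 211.6, 41.7]
tool_rot: [[-0.993, -0.115, -0.0], [-0.115, 0.993, -0.0], [0.0, -0.0, -1.0]]
contact_force: [-3.0, -0.5, 4.7]
opening: 0.678
```

Call:
{"fn": "apply_moves", "kwargs": {"series": [[[0,0,1.5,0,50],[0,0,1,0,50],[0,0,0,0,50]]]}}

```text
t: 8.95
position: [557.1, 211.5, 38.7]
tool_rot: [[-0.993, -0.115, -0.001], [-0.115, 0.993, -0.001], [0.002, -0.0, -1.0]]
contact_force: [-3.8, -2.8, 4.2]
opening: 0.672
```

Call:
{"fn": "apply_moves", "kwargs": {"series": [[[0,0,1,0,50],[0,0,0,0,50],[0,0,0,0,50]]]}}

```text
t: 9.2
position: [557.1, 211.5, 38.6]
tool_rot: [[-0.993, -0.115, -0.002], [-0.115, 0.993, -0.0], [0.002, -0.0, -1.0]]
contact_force: [-6.5, -2.7, 11.7]
opening: 0.67
```

It bottomed at 38.6, as expected. Release, rise, and look.

Call:
{"fn": "apply_moves", "kwargs": {"series": [[[0,0,-0.8,0,50],[0,0,0,0,72],[0,0,0,0,72],[0,0,0,0,72],[0,0,0,0,72]]]}}

```text
t: 9.62
position: [558.3, 212.4, 38.6]
tool_rot: [[-0.993, -0.115, 0.001], [-0.115, 0.993, 0.001], [-0.001, 0.001, -1.0]]
contact_force: [0.5, -0.1, 0.1]
opening: 0.842
```

Call:
{"fn": "apply_moves", "kwargs": {"series": [[[0,0,-8,0,72],[0,0,-15,0,72],[0,0,-30,0,72],[0,0,-35,0,72],[0,0,-30,0,72]]]}}

```text
t: 10.03
position: [558.1, 212.0, 158.9]
tool_rot: [[-0.993, -0.115, 0.001], [-0.115, 0.993, 0.001], [-0.001, 0.0, -1.0]]
contact_force: [0.1, 0.4, 0.6]
opening: 0.843
```

Call:
{"fn": "apply_moves", "kwargs": {"series": [[[0,0,-15,0,72],[0,0,0,0,72],[0,0,0,0,72],[0,0,0,0,72]]]}}

```text
t: 10.37
position: [557.0, 211.7, 170.8]
tool_rot: [[-0.993, -0.115, -0.001], [-0.115, 0.993, -0.0], [0.001, -0.0, -1.0]]
contact_force: [-0.4, -0.9, -0.5]
opening: 0.845
```

Run:
```python
from h import *
s=r.sense();p=np.array(s["position"]);R=np.array(s["tool_rot"]);print(s["t"],p,s["contact_force"],s["opening"])
c=cam("wrist");f=c["frame"].copy();C=np.array([556.8,211.2])
for z,col in((60,(255,0,0)),(64,(0,0,255))):
    o=[proj(c,(*(C+30*np.array([np.cos(t),np.sin(t)])),z)) for t in np.linspace(0,6.283,90)]
    cv2.polylines(f,[np.array(o).round().astype(np.int32)],True,col,1)
u,v=map(int,proj(c,(*C,60)));print(u,v)
y0=max(v-120,0);a=cv2.resize(f[y0:y0+200,u-130:u+130],(520,400),interpolation=3)
d=cam("side")["frame"][100:200,210:310];d=cv2.resize(d,(260,260),interpolation=3)
im=np.zeros((400,780,3),np.uint8);im[:,:520]=a;im[:260,520:]=d;cv2.imwrite("pics/w7.png",im[:,:,::-1])
```

```text
10.3667 [557.04502599 211.71211283 170.84678577] [-0.3915333  -0.88570075 -0.51485337] 0.8445071306437923
322 233
```

View pics/w7.png

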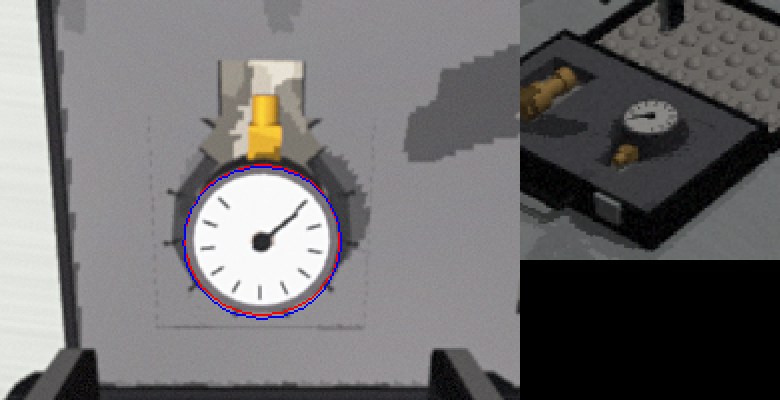

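The gauge is centred, its stem in the slot, rim matching the 60 mm-height circle. I'll confirm the depth by a light push on the dial with shut fingers, expecting contact at z≈60.

Call:
{"fn": "apply_moves", "kwargs": {"series": [[[0,0,20,0,0],[0,0,20,0,0],[0,0,15,0,0],[0,0,10,0,0],[0,0,0,0,0]]]}}

```text
t: 10.88
position: [555.4, 211.0, 103.2]
tool_rot: [[-0.993, -0.115, -0.006], [-0.115, 0.993, -0.003], [0.006, -0.002, -1.0]]
contact_force: [-0.4, 0.6, 0.1]
opening: 0.134
```

Call:
{"fn": "apply_moves", "kwargs": {"series": [[[0,0,15,0,0],[0,0,12,0,0],[0,0,6,0,0],[0,0,4,0,0],[0,0,0,0,0]]]}}

```text
t: 11.3
position: [557.3, 211.7, 68.9]
tool_rot: [[-0.993, -0.115, -0.001], [-0.115, 0.993, -0.001], [0.001, -0.0, -1.0]]
contact_force: [-1.3, -0.1, -0.3]
opening: -0.002
```

Call:
{"fn": "apply_moves", "kwargs": {"series": [[[0,0,2,0,0],[0,0,0,0,0],[0,0,0,0,0]]]}}

```text
t: 11.55
position: [558.1, 212.0, 68.2]
tool_rot: [[-0.993, -0.115, 0.001], [-0.115, 0.993, 0.001], [-0.001, 0.0, -1.0]]
contact_force: [-0.3, -0.4, -0.4]
opening: -0.003
```

Call:
{"fn": "apply_moves", "kwargs": {"series": [[[0,0,2,0,0],[0,0,2,0,0],[0,0,0,0,0],[0,0,0,0,0]]]}}

```text
t: 11.88
position: [557.6, 211.8, 63.5]
tool_rot: [[-0.993, -0.115, -0.0], [-0.115, 0.993, -0.0], [0.0, -0.0, -1.0]]
contact_force: [0.1, -0.4, -0.5]
opening: 0.0
```

Call:
{"fn": "apply_moves", "kwargs": {"series": [[[0,0,1.5,0,0],[0,0,0,0,0],[0,0,0,0,0]]]}}

```text
t: 12.13
position: [557.7, 211.9, 62.0]
tool_rot: [[-0.993, -0.115, -0.0], [-0.115, 0.993, 0.0], [0.0, 0.0, -1.0]]
contact_force: [0.1, -0.6, 0.4]
opening: 0.001
```

Call:
{"fn": "apply_moves", "kwargs": {"series": [[[0,0,1.5,0,0],[0,0,0,0,0],[0,0,0,0,0]]]}}

```text
t: 12.38
position: [557.7, 211.9, 60.5]
tool_rot: [[-0.993, -0.115, -0.0], [-0.115, 0.993, -0.0], [0.0, -0.0, -1.0]]
contact_force: [0.2, 0.5, -0.5]
opening: 0.004
```

Still no contact at 60.5, so the gauge is low. A touch more, to a light press.

Call:
{"fn": "apply_moves", "kwargs": {"series": [[[0,0,1,0,0],[0,0,0,0,0],[0,0,0,0,0]]]}}

```text
t: 12.63
position: [557.9, 212.0, 60.1]
tool_rot: [[-0.993, -0.115, 0.0], [-0.115, 0.993, 0.0], [-0.0, 0.0, -1.0]]
contact_force: [-1.4, -1.3, 3.9]
opening: -0.0
```

Call:
{"fn": "apply_moves", "kwargs": {"series": [[[0,0,0.8,0,0],[0,0,0,0,0],[0,0,0,0,0]]]}}

```text
t: 12.88
position: [558.0, 211.9, 60.1]
tool_rot: [[-0.993, -0.115, 0.0], [-0.115, 0.993, 0.001], [-0.0, 0.001, -1.0]]
contact_force: [-2.6, -0.9, 9.1]
opening: 0.004
```

Firm contact at z = 60.1: fully home. Rise and hand in.

Call:
{"fn": "apply_moves", "kwargs": {"series": [[[0,0,-5,0,0],[0,0,-20,0,0],[0,0,-35,0,0],[0,0,-35,0,0],[0,0,-15,0,0]]]}}

```text
t: 13.3
position: [560.1, 212.6, 173.3]
tool_rot: [[-0.993, -0.115, 0.006], [-0.115, 0.993, 0.003], [-0.007, 0.002, -1.0]]
contact_force: [1.1, -0.4, -0.3]
opening: -0.004
```

Call:
{"fn": "apply_moves", "kwargs": {"series": [[[0,0,0,0,0],[0,0,0,0,0],[0,0,0,0,0],[0,0,0,0,0]]]}}

```text
t: 13.63
position: [556.6, 211.5, 167.1]
tool_rot: [[-0.993, -0.115, -0.003], [-0.115, 0.993, -0.001], [0.003, -0.001, -1.0]]
contact_force: [-0.4, 0.8, -0.4]
opening: -0.001
```

Run:
```python
from h import *
s=r.sense();print(s["t"],s["position"],s["contact_force"])
c=cam("side");b=cv2.imread("pics/side0.png")[:,:,::-1].astype(int)
for n,(u,v) in dict(small=(319,238),large=(377,200)).items(): print(n,"side-view mean change",np.abs(c["frame"].astype(int)-b)[v-18:v+18,u-18:u+18].mean())
print(r.close_job())
```

```text
13.6333 [556.55995967 211.5084155  167.06249523] [-0.37884262  0.77914347 -0.436306  ]
small side-view mean change 3.6646090534979425
large side-view mean change 3.945216049382716
the job is handed in; nothing more can be done
None
```

The middle gauge is pressed home in the empty cutout, dial up with its stem in the slot. I let go of it and handed the job in at about 13.6 s of the 43 s allowed.

- **Seating:** I pushed it in while gripping. It stopped at the tool height I had predicted for full depth, with about 12 N on the wrist.
- **Depth:** after release I pressed the dial with shut fingers at about 9 N. It was firm at z = 60.1 mm, against 60 mm for a fully seated gauge.
- **Position:** the wrist picture after release, taken before that last push, shows the dial rim on the predicted circle and the stem along the slot. By that view the centre is within about 1–2 mm. That picture alone could not tell the depth, which is why I did the push.
- **Other gauges:** I compared side-view pictures of the small and large gauges from the start and the end. The mean change was about 4 grey levels, which I take to be image noise, so neither seems to have moved.
- **Disagreement:** my first rough estimate of the cutout from the fixed cameras was about 20 mm off the wrist measurement. I used the wrist one, and an overlay on the picture before lowering the gauge confirmed it.

I viewed 8 pictures, within the budget of 10.

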